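# Load the bottle carousel in order

## Task

Load the bench carousel in sequence: first stand the small red threadlock bottle in the cup marked with one dot, then stand the taller brown dropper bottle in the cup marked with two dots. Both bottles must end upright on the floor of their cups, and neither may be tipped over on the way.

Things in the scene. Friction and masses are not known exactly. Their poses are not given: they have to be found in the camera images.
- threadlock_bottle: small red bottle with a slim blue nozzle, standing upright on the worktop; 25 mm across, 69 mm high: the round body is 42 mm high (grasp it there, from 30 to 40 mm above its foot, so that the fingertips stay clear of the cup), the nozzle above it is at most 16 mm across; origin at the centre of its underside, z up along the bottle
- dropper_bottle: brown glass dropper bottle with a black dropper top, standing upright on the worktop; 34 mm across, 102 mm high: the round body is 70 mm high (grasp it there, for instance 56 mm above its foot), the top above it is at most 24 mm across; origin at the centre of its underside, z up along the bottle
- slot_1 (a point): centre of the inner floor of the grey cup marked with one black dot, on a fixed aluminium disc 236 mm across, 10 mm high, with four equal round cups 90 degrees apart, 62 mm from its middle. All empty. Cups: 54 mm wide inside, 61 mm outside, 12 mm deep; floor 12 mm, rim 24 mm above the worktop. Site z up; x points from the disc's middle out to the dot, 13 mm wide, on the disc's rim
- slot_2 (a point): centre of the inner floor of the cup marked with two black dots on the disc outside it: the next cup clockwise (seen from above) from slot_1, 88 mm from it, same size and heights. Site z up. The cups with three and four dots follow clockwise and stay empty. In the disc's middle, between the cups, is a low hub 26 mm high
Things that resemble listed ones, but are neither listed nor needed, are in the scene too. Leave any turquoise look-alike of the dropper_bottle alone.

How it is judged (in metres and radians):
On the way, in this order (a step that is already met when the one before it is completed fails the run):
1. the threadlock bottle stands released in the cup with one dot, before the dropper bottle is in its cup (horizontal distance between threadlock_bottle and slot_1 below 0.018 m and z of threadlock_bottle in the frame of slot_1 below 0.006 m and angle between threadlock_bottle's own z axis and vertical below 0.17 rad and contact force between the fingers and threadlock_bottle below 0.3 N), for 0.2 s.
2. the dropper bottle stands released in the cup with two dots (horizontal distance between dropper_bottle and slot_2 below 0.018 m and z of dropper_bottle in the frame of slot_2 below 0.006 m and angle between dropper_bottle's own z axis and vertical below 0.17 rad and contact force between the fingers and dropper_bottle below 0.3 N), for 0.2 s.
At the end, for the whole second after the job is handed in: The threadlock bottle stands in the one-dot cup and the dropper bottle in the two-dot cup, each with its foot within 18 mm of the cup's centre and less than 6 mm above its floor, upright within 10 degrees, and at rest (horizontal distance between threadlock_bottle and slot_1 below 0.018 m and z of threadlock_bottle in the frame of slot_1 below 0.006 m and angle between each of threadlock_bottle, dropper_bottle's own z axis and vertical below 0.17 rad and linear speed of each of threadlock_bottle, dropper_bottle below 0.03 m/s and horizontal distance between dropper_bottle and slot_2 below 0.018 m and z of dropper_bottle in the frame of slot_2 below 0.006 m); the robot touches nothing.
It fails at once if the threadlock bottle is tipped over (leans more than 45 degrees) (angle between threadlock_bottle's own z axis and vertical above 0.785 rad).
It fails at once if the dropper bottle is tipped over (leans more than 45 degrees) (angle between dropper_bottle's own z axis and vertical above 0.785 rad).
It also fails if it takes over 64 s, if anything falls off the work surface, if the arm or the gripper's body presses on something with over 40 N, if the wrist force passes 120 N, or if a joint passes its speed limit or range.

## Robot

A 7-joint arm with a two-finger parallel gripper is mounted at the origin on a cart in front of the work surface, level with it; the furniture and walls round the work are solid. World frame = base frame: x ahead of the robot, y to its left, z up, the work surface at z = 0. Lengths are in m, angles in degrees, forces in N, time in s.
With the tool pointing down it reaches from about 0.35 to 0.9 m from the base axis. Payload 8.1 kg.
Tool frame: the origin (TCP) lies midway between the tips of the shut fingers; the grasp point (between the pads) lies 19 mm behind it; y points along the fingers, z is the direction in which the jaws open and shut, and the axes are right-handed (so a half turn about y gives the same grasp; the last joint's range is limited). The gripper opens to 92 mm and grips with 3 to 60 N. Pads are 19 mm wide; open, the fingers measure 130 mm over their backs; the gripper's body (75 mm by 190 mm) begins 47 mm behind the grasp point.
Start: joints at [61.73, 24.895, 1.432, 90.138, -0.665, 64.973, -4.303], TCP at [0.238, -0.578, 0.227] pointing down, gripper open.
Joint ranges: [-149.89, 149.89], [-25.12, 119.58], [-72.63, 75.52], [4.76, 147.25], [-75.54, 255.54], [6.69, 114.76], [-157.13, 157.13]. Speed limits (degrees/s): [127.2, 127.2, 172.46, 172.46, 180, 180, 180].

## Interface

Orientations are given as a 3x3 rotation matrix whose columns are the frame's x, y, z axes.
In Python, from workcell import ctrl gives the robot as it stands. The module is installed in compiled form; this text tells all that it offers.
- The arm moves only by the tool send_rows, never from a script. Its argument "commands" is a list of rows, each an object of numbers: "dx", "dy", "dz": the shift along the tool's x, y, z in cm; "rx", "ry", "rz": the turn, a rotation vector about the tool's x, y, z in degrees; "fingers": the opening, from 0 (shut) to 1 (fully open). A call has 1 to 8 rows; each row shifts and turns the commanded pose from where the row before left it, along the tool's axes as they then stand; what a row does not reach is not made up. A row lasts 1/8 s, in which the tool goes at most 62.5 mm and 10.7 degrees, less where a joint would pass 70% of its speed; a pose out of reach is approached as far as the arm can. A call is refused whole if a number of a shift passes 6.25 or a number of a turn 10.7, either way. A call with a gripper value outside its range is refused whole. The fingers move at their own pace and stop on an object; "force" is the grip in N (left out, the last holds). Time passes only in rows, so rows that do not move let the fingers close. It gives the time, the measured TCP pose, the force and the opening at its end, in the units of the state.
- ctrl.get_obs(): the state, without advancing time (a new reading comes with each control period).
- ctrl.capture(name): name is "scene" or "top"; returns the picture (384x512x3 uint8, red, green, blue); there is no depth.
- ctrl.camera_params(name): a dict with "K" (3x3 intrinsics, pixels), "dist" ([k1, k2, p1, p2, k3] as OpenCV has them; the pictures are not rectified), "world_to_cam" (4x4, takes a point from world to camera coordinates). Camera axes: x right, y up, looking along -z (the intrinsics and any distortion apply to the point x, -y, -z); pixel columns grow to the right and rows downward; lengths in m; the calibration is good to about 2 mm. A picture is of the moment at which its call begins. camera_params takes no time and is no camera call.
- ctrl.close_job(): hands the job in, once; it reports no verdict.
Trained networks look in the newest picture that a camera, given by its name, has taken for a name from the list of things; names that differ only in an ending like _2 or _b are one class to them, and where a whole thing is asked for, a point or a joint stands for the part that bears it (a point fixed in the world has none). Each returns a list of dicts, best first, with "score" (0 to 1); they miss things now and then, are a little off and sometimes report something else, mostly with a low value. They report only what shows in the picture. A call takes as long as a camera call. They do not tell look-alikes from the thing itself.
- ctrl.find_in(target, camera): "xyz" ([x, y, z] in m, in world coordinates, good to about 4 mm: the middle of the surface that is visible of it).
- ctrl.place_of(target, camera): "xyz" ([x, y, z] in m, in world coordinates, good to about 4 mm: a listed point, or the origin of a listed thing).
The state is a dict: "time": time; "joints": joint angles; "qd": joint speeds; "joint_efforts": joint torques, N m; "eef_pos": TCP position; "tcp_rot": TCP orientation; "wrist_force": force on the tool from outside, world axes, zero at the start; "ft_torque": the same for the moment, N m; "gripper_width": opening from 0.0 (shut) to 1.0 (fully open).
Only numpy, scipy, OpenCV 4.12 (cv2) and the standard library are available. Lean on these libraries where they do the work, as an engineer would, in place of code of your own. Each camera call takes 0.05 s, during which the arm holds its last target.

## Working session

There is one attempt and no reset: what is moved stays moved. The work goes in short steps, Python scripts to look and compute and a tool call to move; the robot and the scene stay as the last step left them, time stands still between calls to the robot, and variables do not carry over. Pictures are saved under pics/ and viewed, and the job is handed in when it is done.

Besides the shell and the picture viewer there is one more tool, called after "Call:" as name([rows], argument=value, ...), one row to a line, values as JSON. send_rows: Moves the arm, as the interface text tells. Its arguments: {"type":"object","properties":{"commands":{"type":"array"},"force":{"type":"number"}},"required":["commands"]}

```bash
mkdir -p pics; python3 - <<'E'
from workcell import ctrl
import cv2,numpy as np
o=ctrl.get_obs()
for k,v in o.items(): print(k,np.round(v,3).tolist())
for n in ("scene","top"):
    im=ctrl.capture(n); cv2.imwrite(f"pics/{n}0.png",im[:,:,::-1])
    for t in ("threadlock_bottle","dropper_bottle","slot_1","slot_2"):
        print(n,t,[(np.round(d["xyz"],4).tolist(),round(d["score"],2)) for d in ctrl.place_of(t,n)])
print(ctrl.get_obs()["time"])
E
```

```text
time 0.0
joints [61.731, 24.936, 1.429, 90.188, -0.664, 64.973, -4.304]
qd [-0.006, -0.036, 0.04, -0.1, 0.123, 0.004, -0.129]
joint_efforts [-0.0, -66.784, 0.985, -31.445, -0.061, 0.043, 0.0]
eef_pos [0.238, -0.577, 0.226]
tcp_rot [[-0.925, -0.001, 0.381], [-0.381, 0.001, -0.925], [0.0, -1.0, -0.002]]
wrist_force [0.701, 0.375, 0.416]
ft_torque [0.042, -0.06, 0.007]
gripper_width 0.999
scene threadlock_bottle [([0.4581, 0.309, 0.0005], 0.63)]
scene dropper_bottle [([0.477, 0.1635, 0.0012], 0.93), ([0.5691, 0.2472, 0.0008], 0.93), ([0.4264, 0.072, -0.0022], 0.85), ([0.5539, 0.1512, 0.0024], 0.64)]
scene slot_1 [([0.4937, -0.1681, 0.0127], 0.96), ([0.5786, -0.1831, 0.0128], 0.62)]
scene slot_2 [([0.4937, -0.1681, 0.0127], 0.96), ([0.5786, -0.1831, 0.0128], 0.62)]
top threadlock_bottle [([0.4605, 0.3089, 0.0031], 0.43)]
top dropper_bottle [([0.5688, 0.2451, 0.0045], 0.77), ([0.5532, 0.1561, 0.0005], 0.68), ([0.4739, 0.1633, -0.001], 0.57), ([0.4263, 0.0648, 0.0023], 0.54)]
top slot_1 [([0.4926, -0.1746, 0.0124], 0.96), ([0.5788, -0.1829, 0.0144], 0.86)]
top slot_2 [([0.4926, -0.1746, 0.0124], 0.96), ([0.5788, -0.1829, 0.0144], 0.86)]
0.5
```

View pics/scene0.png

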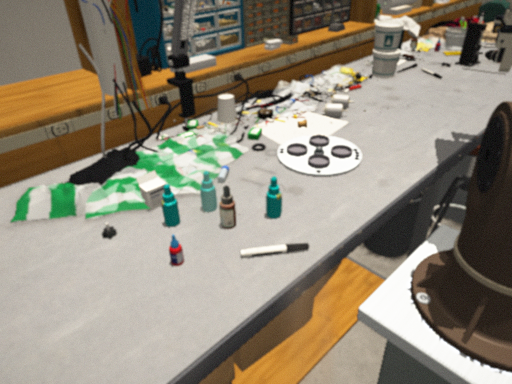

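View pics/top0.png

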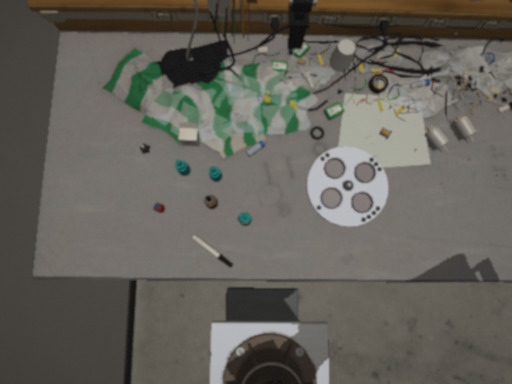

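```bash
cat > h.py <<'E'
from workcell import ctrl
import cv2,numpy as np
def proj(P,n):
    c=ctrl.camera_params(n);W=np.array(c["world_to_cam"]);P=np.atleast_2d(np.array(P,float))
    q=P@W[:3,:3].T+W[:3,3];q=q*[1,-1,-1]
    return cv2.projectPoints(q,np.zeros(3),np.zeros(3),np.array(c["K"],float),np.array(c["dist"],float))[0][:,0]
def ray(uv,n,z):
    c=ctrl.camera_params(n);W=np.array(c["world_to_cam"])
    u=cv2.undistortPoints(np.array([[uv]],float),np.array(c["K"],float),np.array(c["dist"],float))[0,0]
    d=W[:3,:3].T@np.array([u[0],-u[1],-1]);o=-W[:3,:3].T@W[:3,3]
    return o+d*(z-o[2])/d[2]
E
python3 - <<'E'
from h import *
for n in ("scene","top"):
    W=np.array(ctrl.camera_params(n)["world_to_cam"]);print(n,-W[:3,:3].T@W[:3,3])
    for p in [(.4581,.309,0),(.476,.1634,0),(.569,.246,0),(.426,.068,0),(.5535,.154,0),(.493,-.171,.012),(.5787,-.183,.012)]: print(p,proj(p,n).round(1))
E
```

```text
scene [-0.06127429  0.58560907  0.53322561]
(0.4581, 0.309, 0) [[178.6 262.1]]
(0.476, 0.1634, 0) [[229.1 224.5]]
(0.569, 0.246, 0) [[173.5 223.1]]
(0.426, 0.068, 0) [[275.6 215.1]]
(0.5535, 0.154, 0) [[210.4 208.3]]
(0.493, -0.171, 0.012) [[318.3 162.8]]
(0.5787, -0.183, 0.012) [[297.  151.3]]
top [0.32988034 0.04866802 0.99912868]
(0.4581, 0.309, 0) [[161.4 208.3]]
(0.476, 0.1634, 0) [[213.  202.7]]
(0.569, 0.246, 0) [[185.3 170.4]]
(0.426, 0.068, 0) [[246.3 220.7]]
(0.5535, 0.154, 0) [[217.1 176.1]]
(0.493, -0.171, 0.012) [[331.  197.7]]
(0.5787, -0.183, 0.012) [[334.5 168.3]]
```

Brown dropper is at scene (228,210) and top (211,201). Red is at scene (177,250) and top (159,208). The teal ones are look-alikes. Next I zoom in on the disc's dots.

```bash
python3 - <<'E'
import cv2,numpy as np
im=cv2.imread("pics/top0.png")
a=cv2.resize(im[138:235,297:397],(600,582),interpolation=cv2.INTER_CUBIC)
cv2.imwrite("pics/disc.png",a)
a=cv2.resize(im[150:240,140:260],(800,600),interpolation=cv2.INTER_CUBIC)
cv2.imwrite("pics/bot.png",a)
E
```

```text
(no output)
```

View pics/disc.png

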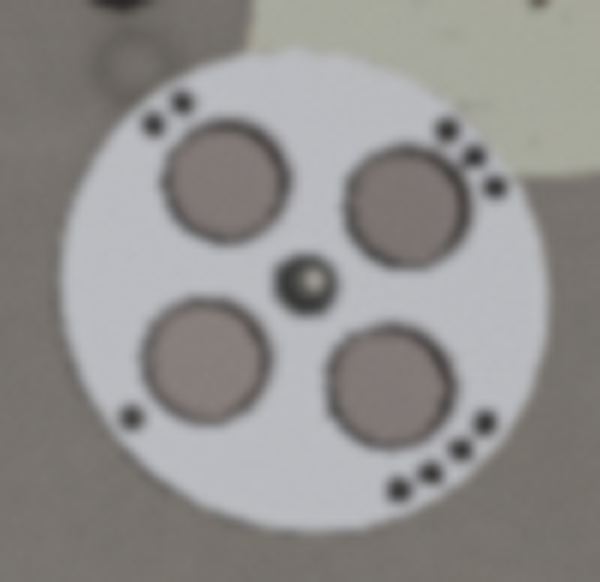

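View pics/bot.png

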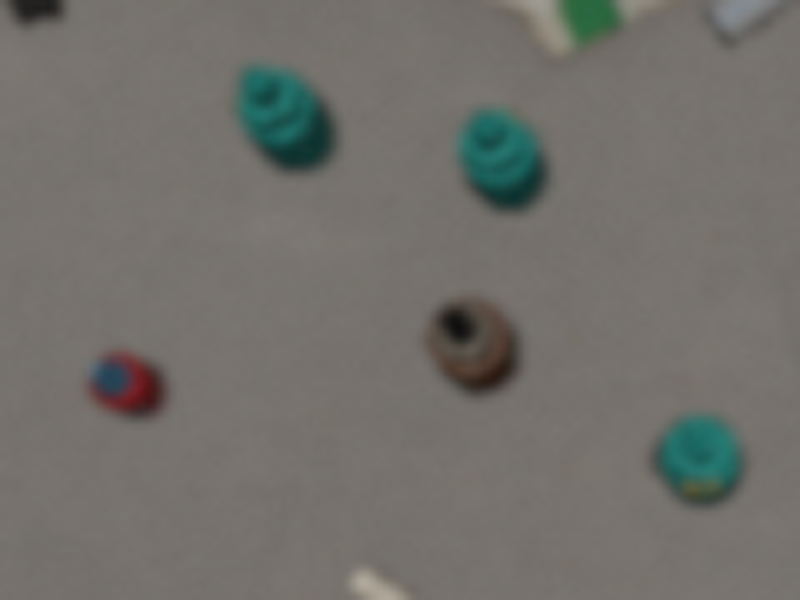

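The dots read clockwise 1 (lower left), 2 (upper left), 3, 4. The one-dot cup is at crop (207,361) and the two-dot cup at (228,182).

```bash
python3 - <<'E'
from h import *
f=lambda u,v:((u+.5)/6-.5+297,(v+.5)/6-.5+138)
C=[ray(f(*p),"top",.022) for p in [(207,361),(228,182),(408,207),(392,386)]]
C=np.array(C);print(C.round(4)); m=C.mean(0);print("mid",m, np.linalg.norm(C-m,axis=1))
print("hub",ray(f(305,284),"top",.026),"disc",ray(f(305,291),"top",.01))
a=np.mean([np.arctan2(*(c-m)[1::-1])+i*np.pi/2 if 1 else 0 for i,c in enumerate(C)][:1]);
angs=[np.degrees(np.arctan2((c-m)[1],(c-m)[0]))+90*i for i,c in enumerate(C)];print(angs)
# bottles: body shoulder / foot from top crop, scale 20/3
g=lambda u,v:((u+.5)/(20/3)-.5+140,(v+.5)/(20/3)-.5+150)
print("drop top",ray(g(457,324),"top",.102),"mid body", ray(g(472,344),"top",.05))
print("red nozzle",ray(g(113,378),"top",.06))
# color centroid in scene
im=cv2.imread("pics/scene0.png");h=cv2.cvtColor(im,cv2.COLOR_BGR2HSV)
cv2.imwrite("pics/sb.png",cv2.resize(im[165:275,150:300],(800,587),interpolation=cv2.INTER_CUBIC))
for p,hh in [((.4592,.309),.042),((.4755,.1634),.07),((.569,.246),.07)]:
    for n in("scene","top"):print(p,n,proj([(*p,0),(*p,hh)],n).round(1).tolist())
E
```

```text
[[ 0.4911 -0.1689  0.022 ]
 [ 0.5772 -0.1809  0.022 ]
 [ 0.5664 -0.2666  0.022 ]
 [ 0.4804 -0.2557  0.022 ]]
mid [ 0.52879982 -0.21802954  0.022     ] [0.06188781 0.06103172 0.06139746 0.06132914]
hub [ 0.52765296 -0.2150873   0.026     ] disc [ 0.5275055 -0.2193213  0.01     ]
[np.float64(127.5089455557901), np.float64(127.46793045025863), np.float64(127.78498884014327), np.float64(127.92689309518224)]
drop top [0.47262849 0.16452081 0.102     ] mid body [0.47277779 0.1648932  0.05      ]
red nozzle [0.45564291 0.30655214 0.06      ]
(0.4592, 0.309) scene [[178.2, 261.8], [175.4, 245.4]]
(0.4592, 0.309) top [[161.4, 207.9], [157.5, 205.9]]
(0.4755, 0.1634) scene [[229.3, 224.6], [227.3, 198.2]]
(0.4755, 0.1634) top [[213.0, 202.9], [210.1, 199.0]]
(0.569, 0.246) scene [[173.5, 223.1], [169.0, 197.0]]
(0.569, 0.246) top [[185.3, 170.4], [180.5, 164.3]]
```

View pics/sb.png

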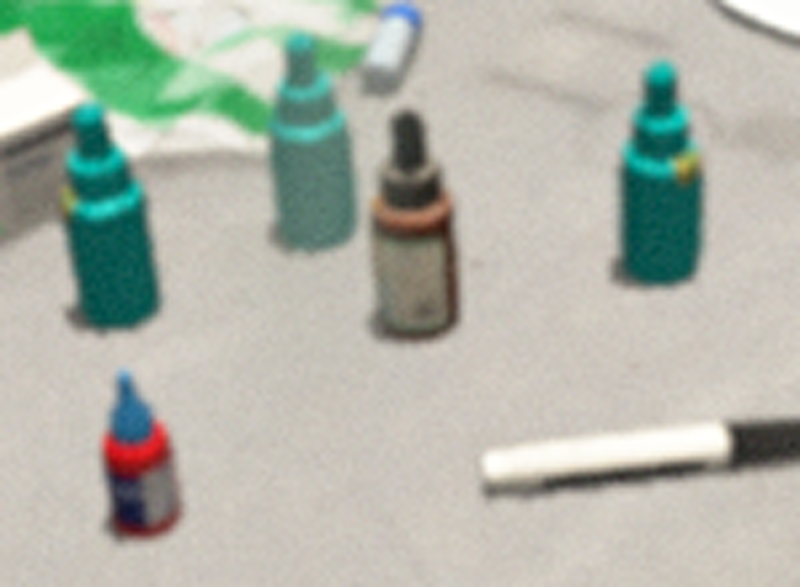

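Call:
send_rows([
  {"dx": -3.9, "dz": -3.0},
  {"dx": -3.9, "dz": -3.0},
  {"dx": -3.9, "dz": -3.0},
  {"dx": -3.9, "dz": -3.0},
  {"dx": -3.9, "dz": -3.0},
  {"dx": -3.9, "dz": -3.0},
  {"dx": -3.9, "dz": -3.0},
  {"dx": -3.9, "dz": -3.0},
], force=20)

```text
schema error: expected keys dx, dy, dz, rx, ry, rz, fingers
```

Call:
send_rows([
  {"dx": -3.9, "dy": 0, "dz": -3.0, "rx": 0, "ry": 0, "rz": 0, "fingers": 1},
  {"dx": -3.9, "dy": 0, "dz": -3.0, "rx": 0, "ry": 0, "rz": 0, "fingers": 1},
  {"dx": -3.9, "dy": 0, "dz": -3.0, "rx": 0, "ry": 0, "rz": 0, "fingers": 1},
  {"dx": -3.9, "dy": 0, "dz": -3.0, "rx": 0, "ry": 0, "rz": 0, "fingers": 1},
  {"dx": -3.9, "dy": 0, "dz": -3.0, "rx": 0, "ry": 0, "rz": 0, "fingers": 1},
  {"dx": -3.9, "dy": 0, "dz": -3.0, "rx": 0, "ry": 0, "rz": 0, "fingers": 1},
  {"dx": -3.9, "dy": 0, "dz": -3.0, "rx": 0, "ry": 0, "rz": 0, "fingers": 1},
  {"dx": -3.9, "dy": 0, "dz": -3.0, "rx": 0, "ry": 0, "rz": 0, "fingers": 1},
], force=20)

```text
time: 1.5
eef_pos: [0.4359, -0.2358, 0.227]
tcp_rot: [[-0.925, 0.001, 0.381], [-0.381, -0.0, -0.925], [-0.0, -1.0, 0.001]]
wrist_force: [1.1, -0.3, -0.3]
gripper_width: 0.997
```

Call:
send_rows([
  {"dx": -2.4, "dy": 0, "dz": -5.2, "rx": 0, "ry": 0, "rz": 0, "fingers": 1},
  {"dx": -2.4, "dy": 0, "dz": -5.2, "rx": 0, "ry": 0, "rz": 0, "fingers": 1},
  {"dx": -2.4, "dy": 0, "dz": -5.2, "rx": 0, "ry": 0, "rz": 0, "fingers": 1},
  {"dx": -2.4, "dy": 0, "dz": -5.2, "rx": 0, "ry": 0, "rz": 0, "fingers": 1},
  {"dx": -2.4, "dy": 0, "dz": -5.2, "rx": 0, "ry": 0, "rz": 0, "fingers": 1},
  {"dx": -2.4, "dy": 0, "dz": -5.2, "rx": 0, "ry": 0, "rz": 0, "fingers": 1},
  {"dx": -2.4, "dy": 0, "dz": -5.2, "rx": 0, "ry": 0, "rz": 0, "fingers": 1},
  {"dx": -2.4, "dy": 0, "dz": -5.2, "rx": 0, "ry": 0, "rz": 0, "fingers": 1},
])

```text
time: 2.5
eef_pos: [0.4543, 0.2223, 0.227]
tcp_rot: [[-0.925, 0.001, 0.38], [-0.38, 0.0, -0.925], [-0.001, -1.0, 0.0]]
wrist_force: [1.1, -0.9, 0.5]
gripper_width: 0.999
```

```bash
cat >> h.py <<'E'
def to(X):
    o=ctrl.get_obs();R=np.array(o["tcp_rot"]);p=np.array(o["eef_pos"])
    print("t",o["time"],"pos",p.round(4),"q",np.round(o["joints"],1),"w",round(o["gripper_width"],3))
    print("R",R.round(3).tolist()); print("tool cm",(R.T@(np.array(X)-p)*100).round(2))
E
python3 -c "
from h import *
to([.458,.308,.227])"
```

```text
t 2.5 pos [0.4543 0.2223 0.227 ] q [ -11.    16.2  -26.3  104.8    8.2   60.8 -108. ] w 0.999
R [[-0.925, 0.001, 0.38], [-0.38, 0.0, -0.925], [-0.001, -1.0, 0.0]]
tool cm [-3.6   0.   -7.78]
```

Call:
send_rows([
  {"dx": -1.8, "dy": 0, "dz": -3.9, "rx": 0, "ry": 0, "rz": 0, "fingers": 1},
  {"dx": -1.8, "dy": 0, "dz": -3.9, "rx": 0, "ry": 0, "rz": 0, "fingers": 1},
  {"dx": 0, "dy": 4, "dz": 0, "rx": 0, "ry": 0, "rz": 0, "fingers": 1},
  {"dx": 0, "dy": 4, "dz": 0, "rx": 0, "ry": 0, "rz": 0, "fingers": 1},
  {"dx": 0, "dy": 3, "dz": 0, "rx": 0, "ry": 0, "rz": 0, "fingers": 1},
  {"dx": 0, "dy": 0, "dz": 0, "rx": 0, "ry": 0, "rz": 0, "fingers": 1},
])

```text
time: 3.25
eef_pos: [0.4567, 0.3054, 0.1149]
tcp_rot: [[-0.925, -0.003, 0.381], [-0.381, -0.003, -0.925], [0.004, -1.0, 0.001]]
wrist_force: [-0.3, -0.1, 0.4]
gripper_width: 1.004
```

```bash
python3 - <<'E'
from h import *
for n in("scene","top"):
    im=ctrl.capture(n)[:,:,::-1]; c=im[190:300,110:260] if n=="scene" else im[150:260,90:240]
    cv2.imwrite(f"pics/{n}1.png",cv2.resize(c,(750,550),interpolation=cv2.INTER_CUBIC))
    for f in (ctrl.place_of,):
        print(n,[(np.round(d["xyz"],4).tolist(),round(d["score"],2)) for d in f("threadlock_bottle",n)])
to([.458,.308,.019])
E
```

```text
scene [([0.4566, 0.3107, -0.0022], 0.6)]
top []
t 3.45 pos [0.4587 0.3072 0.1183] q [ -20.8   27.2  -25.4  106.2   14.9   49.7 -121. ] w 1.001
R [[-0.925, 0.002, 0.381], [-0.381, 0.002, -0.925], [-0.003, -1.0, -0.001]]
tool cm [ 0.06  9.93 -0.1 ]
```

View pics/scene1.png

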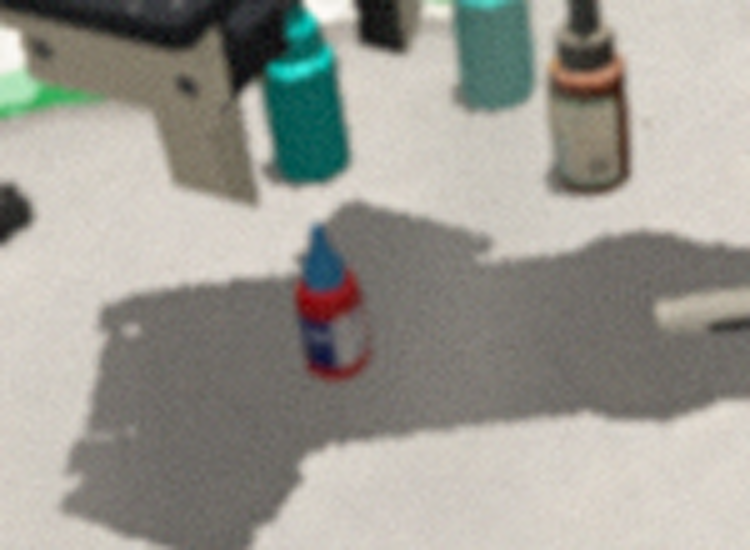

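The red bottle at crop (335,320) is unobstructed, and the fingers straddle it. I'll descend.

Call:
send_rows([
  {"dx": 0, "dy": 3, "dz": 0, "rx": 0, "ry": 0, "rz": 0, "fingers": 1},
  {"dx": 0, "dy": 3, "dz": 0, "rx": 0, "ry": 0, "rz": 0, "fingers": 1},
  {"dx": 0, "dy": 2.4, "dz": 0, "rx": 0, "ry": 0, "rz": 0, "fingers": 0.7},
  {"dx": 0, "dy": 1.5, "dz": 0, "rx": 0, "ry": 0, "rz": 0, "fingers": 0.6},
  {"dx": 0, "dy": 0, "dz": 0, "rx": 0, "ry": 0, "rz": 0, "fingers": 0.5},
], force=12)

```text
time: 4.08
eef_pos: [0.4579, 0.3064, 0.0177]
tcp_rot: [[-0.925, -0.0, 0.381], [-0.381, -0.0, -0.925], [0.0, -1.0, 0.0]]
wrist_force: [-0.4, -0.6, -0.2]
gripper_width: 0.726
```

```bash
python3 - <<'E'
from h import *
im=ctrl.capture("scene")[:,:,::-1]; c=im[190:300,110:260]
cv2.imwrite(f"pics/scene2.png",cv2.resize(c,(750,550),interpolation=cv2.INTER_CUBIC))
to([.458,.308,.019])
E
```

```text
t 4.125 pos [0.4581 0.3068 0.0183] q [ -23.7   35.   -21.8  110.7   20.2   38.  -125.7] w 0.677
R [[-0.925, 0.001, 0.381], [-0.381, 0.0, -0.925], [-0.001, -1.0, -0.0]]
tool cm [-0.03 -0.07 -0.12]
```

View pics/scene2.png

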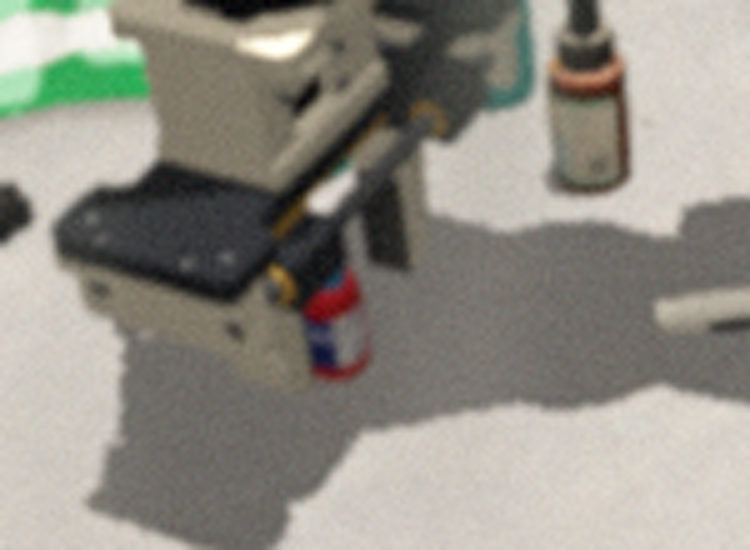

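Call:
send_rows([
  {"dx": 0, "dy": 0, "dz": -0.1, "rx": 0, "ry": 0, "rz": 0, "fingers": 0.4},
  {"dx": 0, "dy": 0, "dz": 0, "rx": 0, "ry": 0, "rz": 0, "fingers": 0.3},
  {"dx": 0, "dy": 0, "dz": 0, "rx": 0, "ry": 0, "rz": 0, "fingers": 0.2},
  {"dx": 0, "dy": 0, "dz": 0, "rx": 0, "ry": 0, "rz": 0, "fingers": 0.1},
  {"dx": 0, "dy": 0, "dz": 0, "rx": 0, "ry": 0, "rz": 0, "fingers": 0.1},
  {"dx": 0, "dy": 0, "dz": 0, "rx": 0, "ry": 0, "rz": 0, "fingers": 0.1},
], force=12)

```text
time: 4.88
eef_pos: [0.4576, 0.3074, 0.0179]
tcp_rot: [[-0.925, 0.0, 0.381], [-0.381, 0.0, -0.925], [-0.0, -1.0, 0.0]]
wrist_force: [-0.3, -0.6, 4.2]
gripper_width: 0.27
```

Call:
send_rows([
  {"dx": 0, "dy": -0.5, "dz": 0, "rx": 0, "ry": 0, "rz": 0, "fingers": 0.1},
  {"dx": 0, "dy": -1.5, "dz": 0, "rx": 0, "ry": 0, "rz": 0, "fingers": 0.1},
  {"dx": 0, "dy": -2.5, "dz": 0, "rx": 0, "ry": 0, "rz": 0, "fingers": 0.1},
  {"dx": 0, "dy": -3, "dz": 0, "rx": 0, "ry": 0, "rz": 0, "fingers": 0.1},
  {"dx": 0, "dy": -3, "dz": 0, "rx": 0, "ry": 0, "rz": 0, "fingers": 0.1},
  {"dx": 0, "dy": -3, "dz": 0, "rx": 0, "ry": 0, "rz": 0, "fingers": 0.1},
  {"dx": 0, "dy": -2.5, "dz": 0, "rx": 0, "ry": 0, "rz": 0, "fingers": 0.1},
  {"dx": 0, "dy": -1.0, "dz": 0, "rx": 0, "ry": 0, "rz": 0, "fingers": 0.1},
])

```text
time: 5.88
eef_pos: [0.4578, 0.3079, 0.1899]
tcp_rot: [[-0.925, 0.002, 0.381], [-0.381, 0.002, -0.925], [-0.003, -1.0, -0.001]]
wrist_force: [0.7, 0.4, -0.5]
gripper_width: 0.264
```

```bash
python3 - <<'E'
from h import *
im=ctrl.capture("scene")[:,:,::-1]; c=im[130:260,90:260]
cv2.imwrite(f"pics/scene3.png",cv2.resize(c,(680,520),interpolation=cv2.INTER_CUBIC))
to([.4905,-.1685,.188])
E
```

```text
t 5.925 pos [0.458  0.308  0.1902] q [ -19.3   22.6  -27.1  101.6   11.9   58.4 -118.4] w 0.27
R [[-0.925, 0.003, 0.381], [-0.381, 0.002, -0.925], [-0.003, -1.0, -0.001]]
tool cm [15.15  0.15 45.29]
```

View pics/scene3.png

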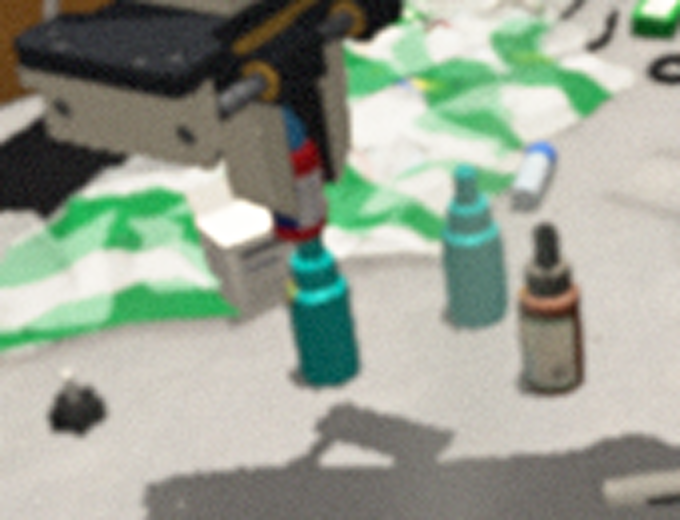

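The bottle hangs upright in the jaws. Moving to above slot 1.

Call:
send_rows([
  {"dx": 0.7, "dy": 0, "dz": 2, "rx": 0, "ry": 0, "rz": 0, "fingers": 0.1},
  {"dx": 1.2, "dy": 0, "dz": 3.6, "rx": 0, "ry": 0, "rz": 0, "fingers": 0.1},
  {"dx": 1.5, "dy": 0, "dz": 4.5, "rx": 0, "ry": 0, "rz": 0, "fingers": 0.1},
  {"dx": 1.5, "dy": 0, "dz": 4.5, "rx": 0, "ry": 0, "rz": 0, "fingers": 0.1},
  {"dx": 1.5, "dy": 0, "dz": 4.5, "rx": 0, "ry": 0, "rz": 0, "fingers": 0.1},
  {"dx": 1.5, "dy": 0, "dz": 4.5, "rx": 0, "ry": 0, "rz": 0, "fingers": 0.1},
  {"dx": 1.5, "dy": 0, "dz": 4.5, "rx": 0, "ry": 0, "rz": 0, "fingers": 0.1},
  {"dx": 1.5, "dy": 0, "dz": 4.5, "rx": 0, "ry": 0, "rz": 0, "fingers": 0.1},
])

```text
time: 6.92
eef_pos: [0.4793, -0.0385, 0.1867]
tcp_rot: [[-0.925, -0.002, 0.38], [-0.38, -0.0, -0.925], [0.002, -1.0, -0.0]]
wrist_force: [0.2, 0.5, -0.8]
gripper_width: 0.264
```

Call:
send_rows([
  {"dx": 1.5, "dy": 0, "dz": 4.5, "rx": 0, "ry": 0, "rz": 0, "fingers": 0.1},
  {"dx": 1.3, "dy": 0, "dz": 4, "rx": 0, "ry": 0, "rz": 0, "fingers": 0.1},
  {"dx": 1.0, "dy": 0, "dz": 2.8, "rx": 0, "ry": 0, "rz": 0, "fingers": 0.1},
  {"dx": 0.4, "dy": 0, "dz": 1.4, "rx": 0, "ry": 0, "rz": 0, "fingers": 0.1},
  {"dx": 0, "dy": 0, "dz": 0, "rx": 0, "ry": 0, "rz": 0, "fingers": 0.1},
])

```text
time: 7.55
eef_pos: [0.4896, -0.1697, 0.1871]
tcp_rot: [[-0.925, -0.001, 0.379], [-0.379, 0.0, -0.925], [0.001, -1.0, -0.001]]
wrist_force: [-0.1, 0.5, -0.7]
gripper_width: 0.269
```

```bash
python3 - <<'E'
from h import *
im=ctrl.capture("scene")[:,:,::-1]; c=im[50:200,230:400]
cv2.imwrite(f"pics/scene4.png",cv2.resize(c,(680,600),interpolation=cv2.INTER_CUBIC))
im=ctrl.capture("top")[:,:,::-1]; c=im[100:250,260:430]
cv2.imwrite(f"pics/top4.png",cv2.resize(c,(680,600),interpolation=cv2.INTER_CUBIC))
for n in ("scene","top"): print([(np.round(d["xyz"],4).tolist(),round(d["score"],2)) for d in ctrl.place_of("threadlock_bottle",n)])
to([.4905,-.1685,.030])
E
```

```text
[([0.4889, -0.1705, 0.166], 0.5)]
[]
t 7.75 pos [ 0.4903 -0.1675  0.1877] q [ 26.4  18.5 -17.1 106.8   6.5  55.7 -61. ] w 0.267
R [[-0.924, -0.0, 0.383], [-0.383, 0.001, -0.924], [-0.0, -1.0, -0.001]]
tool cm [ 0.02 15.77  0.11]
```

View pics/scene4.png

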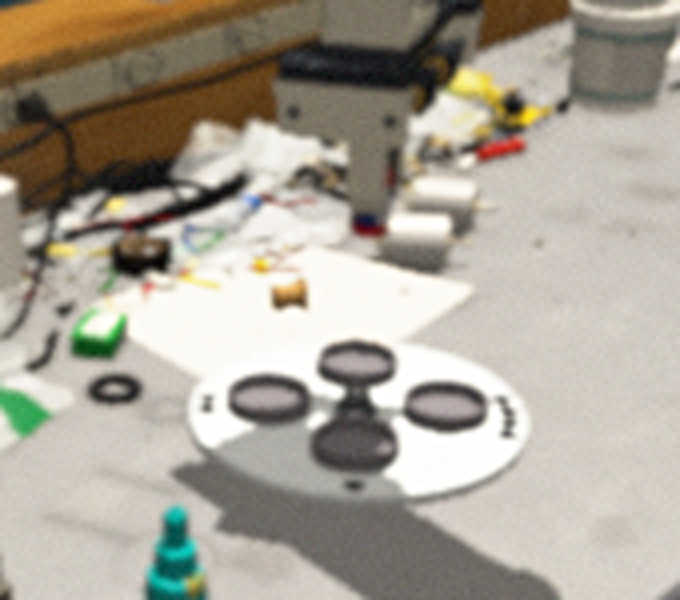

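One-dot cup is at crop (355,445), in front as expected. Descending to just above its floor.

Call:
send_rows([
  {"dx": 0, "dy": 2.5, "dz": 0, "rx": 0, "ry": 0, "rz": 0, "fingers": 0.1},
  {"dx": 0, "dy": 3, "dz": 0, "rx": 0, "ry": 0, "rz": 0, "fingers": 0.1},
  {"dx": 0, "dy": 3, "dz": 0, "rx": 0, "ry": 0, "rz": 0, "fingers": 0.1},
  {"dx": 0, "dy": 2.5, "dz": 0, "rx": 0, "ry": 0, "rz": 0, "fingers": 0.1},
  {"dx": 0, "dy": 2, "dz": 0, "rx": 0, "ry": 0, "rz": 0, "fingers": 0.1},
  {"dx": 0, "dy": 1, "dz": 0, "rx": 0, "ry": 0, "rz": 0, "fingers": 0.1},
  {"dx": 0, "dy": 0, "dz": 0, "rx": 0, "ry": 0, "rz": 0, "fingers": 0.1},
  {"dx": 0, "dy": 0, "dz": 0, "rx": 0, "ry": 0, "rz": 0, "fingers": 0.1},
])

```text
time: 8.75
eef_pos: [0.4909, -0.1689, 0.0485]
tcp_rot: [[-0.924, 0.001, 0.381], [-0.381, -0.0, -0.924], [-0.001, -1.0, 0.001]]
wrist_force: [-0.2, -0.6, -0.0]
gripper_width: 0.27
```

```bash
python3 - <<'E'
from h import *
im=ctrl.capture("scene")[:,:,::-1]; c=im[90:200,250:390]
cv2.imwrite(f"pics/scene5.png",cv2.resize(c,(700,550),interpolation=cv2.INTER_CUBIC))
for n in ("scene",): print([(np.round(d["xyz"],4).tolist(),round(d["score"],2)) for d in ctrl.place_of("threadlock_bottle",n)])
to([.4905,-.1685,.030])
E
```

```text
[([0.4884, -0.1716, 0.0295], 0.47)]
t 8.85 pos [ 0.4909 -0.1691  0.0485] q [ 24.   29.1 -14.6 114.7  11.6  37.6 -65.7] w 0.264
R [[-0.925, 0.001, 0.381], [-0.381, -0.0, -0.925], [-0.001, -1.0, 0.001]]
tool cm [ 0.02  1.85 -0.07]
```

View pics/scene5.png

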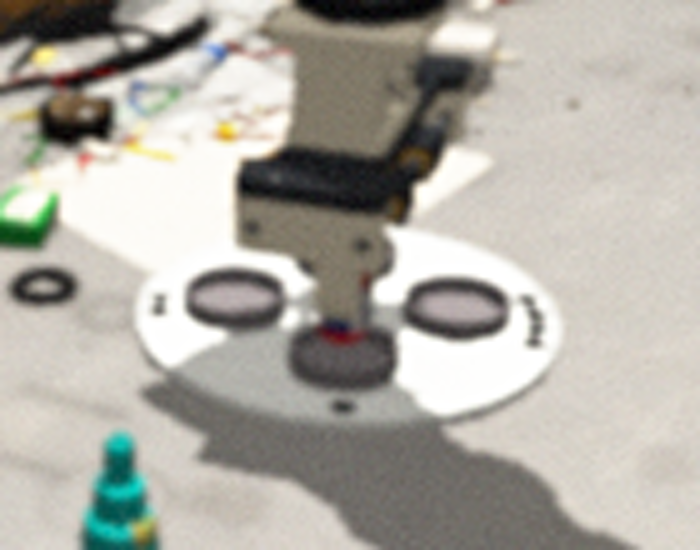

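```bash
python3 - <<'E'
from h import *
q=proj([(.4909,-.169,.0305),(.4909,-.169,.012),(.4905,-.1685,.024)],"scene");print(q,(q-[250,90])*5)
E
```

```text
[[318.84364311 157.27881797]
 [318.42910012 163.32446328]
 [318.69955035 159.53078174]] [[344.21821553 336.39408985]
 [342.14550061 366.62231642]
 [343.49775173 347.65390869]]
```

The predicted and observed foot positions agree to within 1 px. Lowering the rest.

Call:
send_rows([
  {"dx": 0, "dy": 0.8, "dz": 0, "rx": 0, "ry": 0, "rz": 0, "fingers": 0.1},
  {"dx": 0, "dy": 0.6, "dz": 0, "rx": 0, "ry": 0, "rz": 0, "fingers": 0.1},
  {"dx": 0, "dy": 0.3, "dz": 0, "rx": 0, "ry": 0, "rz": 0, "fingers": 0.1},
  {"dx": 0, "dy": 0, "dz": 0, "rx": 0, "ry": 0, "rz": 0, "fingers": 0.1},
])

```text
time: 9.35
eef_pos: [0.4902, -0.1689, 0.0304]
tcp_rot: [[-0.925, -0.001, 0.381], [-0.381, 0.0, -0.925], [0.0, -1.0, -0.0]]
wrist_force: [-0.6, -0.4, 0.1]
gripper_width: 0.268
```

Call:
send_rows([
  {"dx": 0, "dy": 0.1, "dz": 0, "rx": 0, "ry": 0, "rz": 0, "fingers": 0.1},
  {"dx": 0, "dy": 0, "dz": 0, "rx": 0, "ry": 0, "rz": 0, "fingers": 0.1},
])

```text
time: 9.6
eef_pos: [0.4905, -0.169, 0.0299]
tcp_rot: [[-0.925, 0.0, 0.381], [-0.381, -0.0, -0.925], [-0.0, -1.0, 0.0]]
wrist_force: [-0.9, -0.4, 2.4]
gripper_width: 0.267
```

Light contact, so I release.

Call:
send_rows([
  {"dx": 0, "dy": 0, "dz": 0, "rx": 0, "ry": 0, "rz": 0, "fingers": 0.35},
  {"dx": 0, "dy": 0, "dz": 0, "rx": 0, "ry": 0, "rz": 0, "fingers": 0.45},
  {"dx": 0, "dy": 0, "dz": 0, "rx": 0, "ry": 0, "rz": 0, "fingers": 0.6},
  {"dx": 0, "dy": 0, "dz": 0, "rx": 0, "ry": 0, "rz": 0, "fingers": 0.6},
  {"dx": 0, "dy": 0, "dz": 0, "rx": 0, "ry": 0, "rz": 0, "fingers": 0.6},
])

```text
time: 10.22
eef_pos: [0.4903, -0.169, 0.0297]
tcp_rot: [[-0.925, -0.0, 0.381], [-0.381, -0.0, -0.925], [0.0, -1.0, 0.0]]
wrist_force: [-0.1, 0.1, -0.1]
gripper_width: 0.599
```

```bash
python3 - <<'E'
from h import *
im=ctrl.capture("scene")[:,:,::-1]; c=im[90:200,250:390]
cv2.imwrite(f"pics/scene6.png",cv2.resize(c,(700,550),interpolation=cv2.INTER_CUBIC))
to([.4905,-.1685,.030])
E
```

```text
t 10.275 pos [ 0.4903 -0.169   0.0297] q [ 23.5  30.7 -14.1 115.4  12.4  35.3 -66.4] w 0.6
R [[-0.925, -0.0, 0.381], [-0.381, 0.0, -0.925], [0.0, -1.0, -0.0]]
tool cm [-0.03 -0.03 -0.04]
```

View pics/scene6.png

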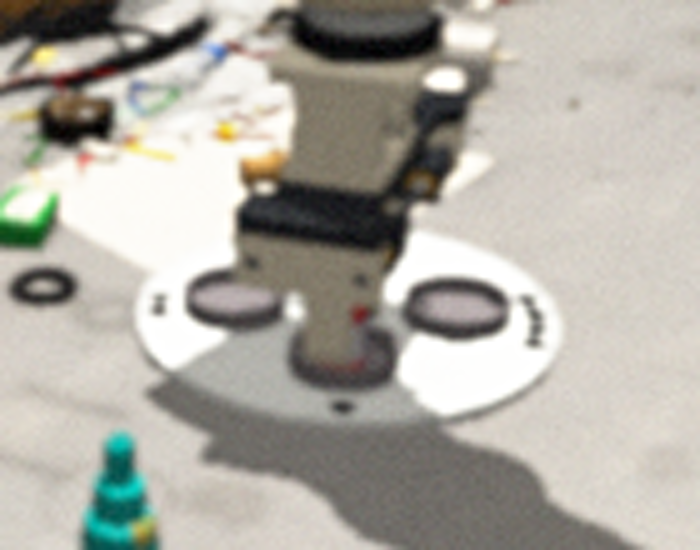

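Call:
send_rows([
  {"dx": 0, "dy": -1.5, "dz": 0, "rx": 0, "ry": 0, "rz": 0, "fingers": 0.6},
  {"dx": 0, "dy": -2.5, "dz": 0, "rx": 0, "ry": 0, "rz": 0, "fingers": 0.6},
  {"dx": 0, "dy": -3, "dz": 0, "rx": 0, "ry": 0, "rz": 0, "fingers": 0.6},
  {"dx": 0, "dy": -3, "dz": 0, "rx": 0, "ry": 0, "rz": 0, "fingers": 0.6},
  {"dx": 0, "dy": -3, "dz": 0, "rx": 0, "ry": 0, "rz": 0, "fingers": 0.8},
  {"dx": 0, "dy": -3, "dz": 0, "rx": 0, "ry": 0, "rz": 0, "fingers": 0.8},
  {"dx": 0, "dy": -1, "dz": 0, "rx": 0, "ry": 0, "rz": 0, "fingers": 0.8},
  {"dx": 0, "dy": 0, "dz": 0, "rx": 0, "ry": 0, "rz": 0, "fingers": 0.8},
])

```text
time: 11.28
eef_pos: [0.4905, -0.1691, 0.2003]
tcp_rot: [[-0.925, 0.001, 0.381], [-0.381, -0.0, -0.925], [-0.001, -1.0, 0.001]]
wrist_force: [-0.0, -0.3, -0.2]
gripper_width: 0.801
```

```bash
python3 - <<'E'
from h import *
im=ctrl.capture("scene")[:,:,::-1]; c=im[90:200,250:390]
cv2.imwrite(f"pics/scene7.png",cv2.resize(c,(700,550),interpolation=cv2.INTER_CUBIC))
for n in ("scene",):
  for t in ("threadlock_bottle","dropper_bottle"): print([(np.round(d["xyz"],4).tolist(),round(d["score"],2)) for d in ctrl.place_of(t,n)])
q=proj([(.4905,-.169,.012),(.4905,-.169,.081)],"scene");print((q-[250,90])*5)
to([.474,.164,.2])
E
```

```text
[([0.4904, -0.1721, 0.0134], 0.49)]
[([0.4275, 0.0674, -0.0007], 0.94), ([0.5671, 0.2492, -0.0005], 0.87), ([0.4744, 0.1649, 0.0016], 0.67)]
[[342.73691285 366.87083842]
 [350.72618774 251.10772172]]
t 11.425 pos [ 0.4896 -0.1688  0.1987] q [ 26.8  17.9 -17.4 105.9   6.2  57.2 -60.8] w 0.797
R [[-0.925, -0.002, 0.381], [-0.381, 0.0, -0.925], [0.002, -1.0, -0.001]]
tool cm [-11.23  -0.11 -31.37]
```

View pics/scene7.png

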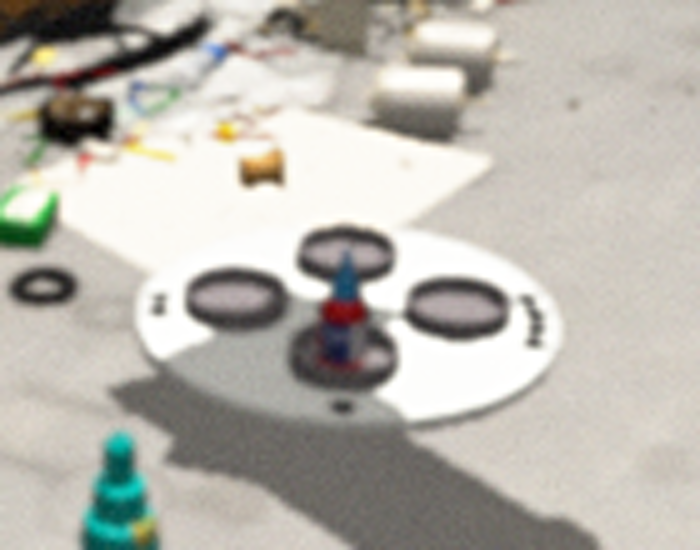

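The red bottle stands upright in the one-dot cup (crop 343,330). Next, the dropper.

Call:
send_rows([
  {"dx": -1.4, "dy": 0, "dz": -4, "rx": 0, "ry": 0, "rz": 0, "fingers": 0.8},
  {"dx": -1.4, "dy": 0, "dz": -4, "rx": 0, "ry": 0, "rz": 0, "fingers": 0.8},
  {"dx": -1.4, "dy": 0, "dz": -4, "rx": 0, "ry": 0, "rz": 0, "fingers": 0.8},
  {"dx": -1.4, "dy": 0, "dz": -4, "rx": 0, "ry": 0, "rz": 0, "fingers": 0.8},
  {"dx": -1.4, "dy": 0, "dz": -4, "rx": 0, "ry": 0, "rz": 0, "fingers": 0.8},
  {"dx": -1.4, "dy": 0, "dz": -4, "rx": 0, "ry": 0, "rz": 0, "fingers": 0.8},
  {"dx": -1.4, "dy": 0, "dz": -4, "rx": 0, "ry": 0, "rz": 0, "fingers": 0.8},
  {"dx": -1.4, "dy": 0, "dz": -3.4, "rx": 0, "ry": 0, "rz": 0, "fingers": 0.8},
])

```text
time: 12.42
eef_pos: [0.4734, 0.1654, 0.1987]
tcp_rot: [[-0.924, -0.002, 0.382], [-0.382, -0.0, -0.924], [0.002, -1.0, -0.0]]
wrist_force: [0.4, 0.3, 0.1]
gripper_width: 0.8
```

Call:
send_rows([
  {"dx": 0, "dy": 2, "dz": 0, "rx": 0, "ry": 0, "rz": 0, "fingers": 0.8},
  {"dx": 0, "dy": 3, "dz": 0, "rx": 0, "ry": 0, "rz": 0, "fingers": 0.8},
  {"dx": 0, "dy": 2, "dz": 0, "rx": 0, "ry": 0, "rz": 0, "fingers": 0.8},
  {"dx": 0, "dy": 0, "dz": 0, "rx": 0, "ry": 0, "rz": 0, "fingers": 0.8},
  {"dx": 0, "dy": 0, "dz": 0, "rx": 0, "ry": 0, "rz": 0, "fingers": 0.8},
])

```text
time: 13.05
eef_pos: [0.4744, 0.1642, 0.1299]
tcp_rot: [[-0.925, -0.0, 0.381], [-0.381, 0.0, -0.925], [0.0, -1.0, -0.0]]
wrist_force: [0.3, 0.6, 1.2]
gripper_width: 0.797
```

```bash
python3 - <<'E'
from h import *
im=ctrl.capture("scene")[:,:,::-1]; c=im[130:250,150:310]
cv2.imwrite(f"pics/scene8.png",cv2.resize(c,(800,600),interpolation=cv2.INTER_CUBIC))
for n in ("scene",):
  for t in ("dropper_bottle",): print([(np.round(d["xyz"],4).tolist(),round(d["score"],2)) for d in ctrl.place_of(t,n)])
q=proj([(.474,.1645,.0),(.474,.1645,.07),(.474,.1645,.102)],"scene");print((q-[150,130])*5)
to([.474,.1645,.041])
E
```

```text
[([0.4744, 0.1637, -0.0011], 0.9), ([0.5708, 0.2491, 0.0014], 0.85), ([0.4261, 0.0681, -0.002], 0.83), ([0.5549, 0.1542, 0.0045], 0.71)]
[[396.82772431 475.48021326]
 [386.66071782 343.69622887]
 [381.6852208  279.44294745]]
t 13.15 pos [0.4748 0.1642 0.1304] q [  -5.5   22.2  -25.3  112.2   12.5   48.2 -105.2] w 0.797
R [[-0.925, 0.001, 0.381], [-0.381, 0.0, -0.925], [-0.001, -1.0, -0.0]]
tool cm [ 0.08  8.94 -0.06]
```

View pics/scene8.png

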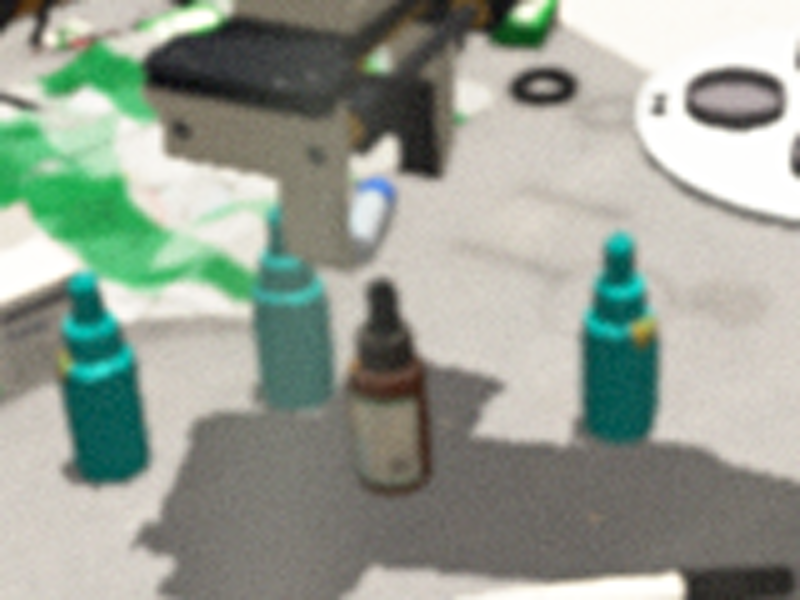

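The bottle at crop (390,400) sits where projected. Descending and closing.

Call:
send_rows([
  {"dx": 0, "dy": 2.5, "dz": 0, "rx": 0, "ry": 0, "rz": 0, "fingers": 0.8},
  {"dx": 0, "dy": 2.5, "dz": 0, "rx": 0, "ry": 0, "rz": 0, "fingers": 0.8},
  {"dx": 0, "dy": 2.4, "dz": 0, "rx": 0, "ry": 0, "rz": 0, "fingers": 0.8},
  {"dx": 0, "dy": 1.5, "dz": 0, "rx": 0, "ry": 0, "rz": 0, "fingers": 0.7},
  {"dx": 0, "dy": 0, "dz": 0, "rx": 0, "ry": 0, "rz": 0, "fingers": 0.6},
])

```text
time: 13.78
eef_pos: [0.4741, 0.1638, 0.0404]
tcp_rot: [[-0.925, -0.001, 0.381], [-0.381, -0.0, -0.925], [0.001, -1.0, 0.0]]
wrist_force: [-0.2, 0.5, 0.1]
gripper_width: 0.641
```

Call:
send_rows([
  {"dx": 0, "dy": 0, "dz": 0, "rx": 0, "ry": 0, "rz": 0, "fingers": 0.5},
  {"dx": 0, "dy": 0, "dz": 0, "rx": 0, "ry": 0, "rz": 0, "fingers": 0.4},
  {"dx": 0, "dy": 0, "dz": 0, "rx": 0, "ry": 0, "rz": 0, "fingers": 0.3},
  {"dx": 0, "dy": 0, "dz": 0, "rx": 0, "ry": 0, "rz": 0, "fingers": 0.2},
  {"dx": 0, "dy": 0, "dz": 0, "rx": 0, "ry": 0, "rz": 0, "fingers": 0.2},
  {"dx": 0, "dy": 0, "dz": 0, "rx": 0, "ry": 0, "rz": 0, "fingers": 0.2},
], force=15)

```text
time: 14.52
eef_pos: [0.4748, 0.1643, 0.0412]
tcp_rot: [[-0.925, 0.001, 0.381], [-0.381, 0.0, -0.925], [-0.001, -1.0, 0.0]]
wrist_force: [-0.5, -0.1, 6.1]
gripper_width: 0.347
```

```bash
python3 - <<'E'
from h import *
im=ctrl.capture("scene")[:,:,::-1]; c=im[150:250,170:290]
cv2.imwrite(f"pics/scene9.png",cv2.resize(c,(720,600),interpolation=cv2.INTER_CUBIC))
to([.474,.1645,.041])
o=ctrl.get_obs();print(o["wrist_force"])
E
```

```text
t 14.575 pos [0.4748 0.1643 0.0412] q [  -8.6   29.6  -22.   116.8   18.    36.8 -110.2] w 0.343
R [[-0.925, 0.001, 0.381], [-0.381, 0.0, -0.925], [-0.001, -1.0, 0.0]]
tool cm [ 0.06  0.02 -0.05]
[-0.50126851 -0.26077263  6.04630626]
```

View pics/scene9.png

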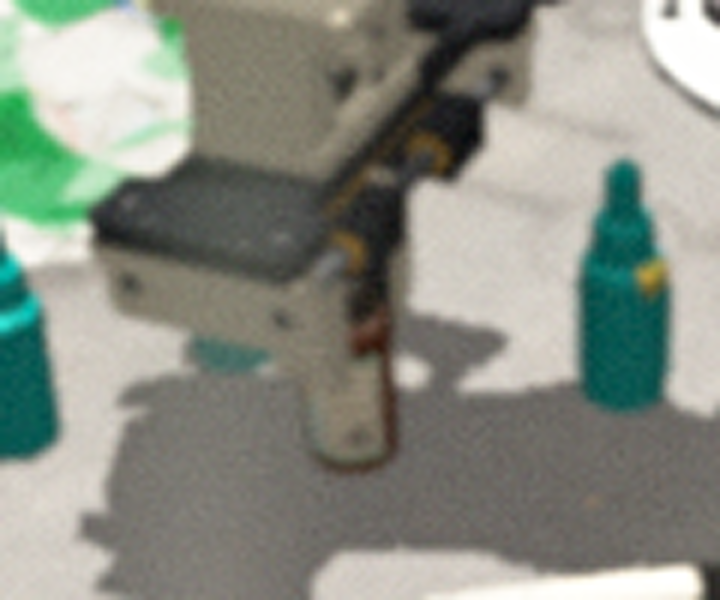

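Call:
send_rows([
  {"dx": 0, "dy": -0.3, "dz": 0, "rx": 0, "ry": 0, "rz": 0, "fingers": 0.2},
  {"dx": 0, "dy": -0.7, "dz": 0, "rx": 0, "ry": 0, "rz": 0, "fingers": 0.2},
  {"dx": 0, "dy": -1, "dz": 0, "rx": 0, "ry": 0, "rz": 0, "fingers": 0.2},
  {"dx": 0, "dy": -1, "dz": 0, "rx": 0, "ry": 0, "rz": 0, "fingers": 0.2},
  {"dx": 0, "dy": 0, "dz": 0, "rx": 0, "ry": 0, "rz": 0, "fingers": 0.2},
], force=20)

```text
time: 15.2
eef_pos: [0.475, 0.1642, 0.0718]
tcp_rot: [[-0.925, 0.002, 0.381], [-0.381, 0.001, -0.925], [-0.002, -1.0, 0.0]]
wrist_force: [0.2, 0.6, -1.3]
gripper_width: 0.348
```

```bash
python3 - <<'E'
from h import *
im=ctrl.capture("scene")[:,:,::-1]; c=im[150:250,170:290]
cv2.imwrite(f"pics/scene10.png",cv2.resize(c,(720,600),interpolation=cv2.INTER_CUBIC))
print([(np.round(d["xyz"],4).tolist(),round(d["score"],2)) for d in ctrl.place_of("dropper_bottle","scene")])
to([.5776,-.1797,.25])
o=ctrl.get_obs();print(o["wrist_force"])
E
```

```text
[([0.4773, 0.163, 0.0304], 0.9), ([0.4279, 0.0681, -0.0014], 0.84), ([0.5675, 0.2475, 0.0006], 0.81), ([0.5555, 0.1503, 0.002], 0.61)]
t 15.3 pos [0.4744 0.1639 0.0709] q [  -7.4   27.   -23.4  115.5   16.1   40.6 -108.5] w 0.347
R [[-0.925, 0.0, 0.381], [-0.381, 0.0, -0.925], [-0.0, -1.0, 0.0]]
tool cm [  3.53 -17.91  35.7 ]
[-0.32446723 -0.21221669 -1.20665613]
```

View pics/scene10.png

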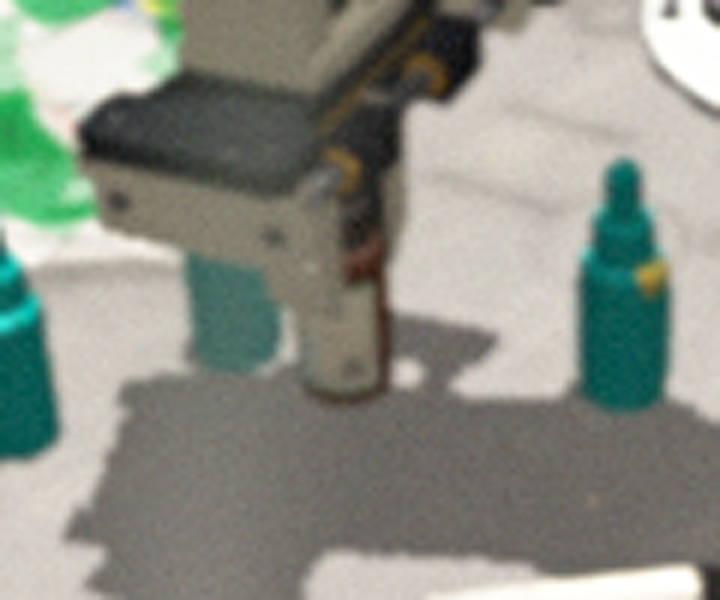

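The bottle is lifted upright with no slip. Raising it and going to slot 2.

Call:
send_rows([
  {"dx": 0, "dy": -1.5, "dz": 0, "rx": 0, "ry": 0, "rz": 0, "fingers": 0.2},
  {"dx": 0, "dy": -2.5, "dz": 0, "rx": 0, "ry": 0, "rz": 0, "fingers": 0.2},
  {"dx": 0, "dy": -3, "dz": 0, "rx": 0, "ry": 0, "rz": 0, "fingers": 0.2},
  {"dx": 0, "dy": -3, "dz": 0, "rx": 0, "ry": 0, "rz": 0, "fingers": 0.2},
  {"dx": 0, "dy": -2, "dz": 1, "rx": 0, "ry": 0, "rz": 0, "fingers": 0.2},
  {"dx": 0.2, "dy": -1, "dz": 2, "rx": 0, "ry": 0, "rz": 0, "fingers": 0.2},
  {"dx": 0.3, "dy": 0, "dz": 3, "rx": 0, "ry": 0, "rz": 0, "fingers": 0.2},
  {"dx": 0.3, "dy": 0, "dz": 3.5, "rx": 0, "ry": 0, "rz": 0, "fingers": 0.2},
])

```text
time: 16.3
eef_pos: [0.5032, 0.0728, 0.2017]
tcp_rot: [[-0.924, 0.001, 0.382], [-0.382, 0.0, -0.924], [-0.001, -1.0, -0.0]]
wrist_force: [0.8, 0.0, -1.0]
gripper_width: 0.345
```

Call:
send_rows([
  {"dx": 0.4, "dy": 0, "dz": 4, "rx": 0, "ry": 0, "rz": 0, "fingers": 0.2},
  {"dx": 0.4, "dy": 0, "dz": 4, "rx": 0, "ry": 0, "rz": 0, "fingers": 0.2},
  {"dx": 0.4, "dy": 0, "dz": 4, "rx": 0, "ry": 0, "rz": 0, "fingers": 0.2},
  {"dx": 0.4, "dy": 0, "dz": 4, "rx": 0, "ry": 0, "rz": 0, "fingers": 0.2},
  {"dx": 0.4, "dy": 0, "dz": 4, "rx": 0, "ry": 0, "rz": 0, "fingers": 0.2},
  {"dx": 0.4, "dy": 0, "dz": 3.5, "rx": 0, "ry": 0, "rz": 0, "fingers": 0.2},
  {"dx": 0.3, "dy": 0, "dz": 2.0, "rx": 0, "ry": 0, "rz": 0, "fingers": 0.2},
  {"dx": 0, "dy": 0, "dz": 0.7, "rx": 0, "ry": 0, "rz": 0, "fingers": 0.2},
])

```text
time: 17.3
eef_pos: [0.5778, -0.1801, 0.2009]
tcp_rot: [[-0.925, -0.0, 0.38], [-0.38, 0.0, -0.925], [0.0, -1.0, -0.0]]
wrist_force: [-0.1, -0.6, -0.1]
gripper_width: 0.348
```

```bash
python3 - <<'E'
from h import *
im=ctrl.capture("scene")[:,:,::-1]; c=im[50:200,230:400]
cv2.imwrite(f"pics/scene11.png",cv2.resize(c,(680,600),interpolation=cv2.INTER_CUBIC))
for t in("dropper_bottle","threadlock_bottle","slot_2"):print([(np.round(d["xyz"],4).tolist(),round(d["score"],2)) for d in ctrl.place_of(t,"scene")])
to([.5776,-.1797,.053])
E
```

```text
[([0.5677, 0.2483, -0.0015], 0.94), ([0.4292, 0.0663, -0.0028], 0.84), ([0.5774, -0.1815, 0.161], 0.81), ([0.5565, 0.154, 0.0002], 0.73)]
[([0.492, -0.1724, 0.0122], 0.45)]
[([0.4938, -0.1649, 0.0117], 0.89), ([0.5776, -0.1815, 0.0099], 0.76), ([0.5796, -0.1781, 0.1575], 0.22)]
t 17.5 pos [ 0.5779 -0.1777  0.2008] q [ 24.9  25.7 -18.4  93.8   8.8  62.  -63.4] w 0.343
R [[-0.924, -0.0, 0.383], [-0.383, 0.001, -0.924], [-0.0, -1.0, -0.001]]
tool cm [ 0.1  14.78  0.19]
```

View pics/scene11.png

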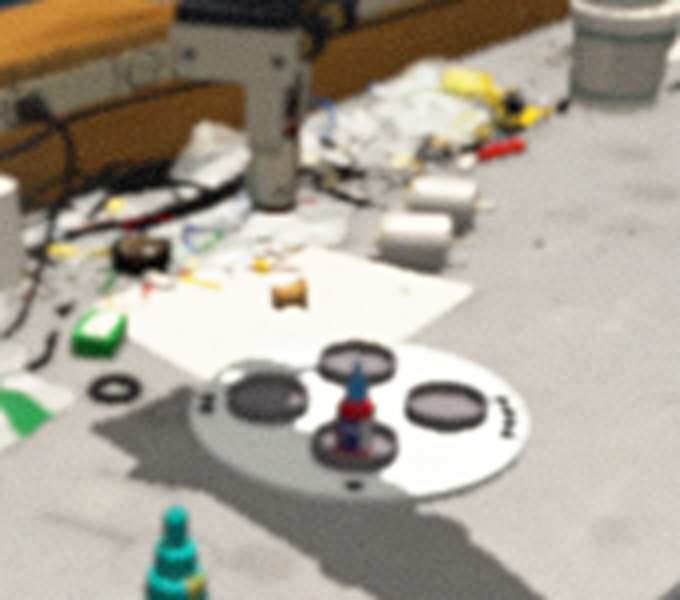

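The bottle and slot 2 agree to within 1 mm in the same camera. Lowering in stages.

Call:
send_rows([
  {"dx": 0, "dy": 2, "dz": 0, "rx": 0, "ry": 0, "rz": 0, "fingers": 0.2},
  {"dx": 0, "dy": 3, "dz": 0, "rx": 0, "ry": 0, "rz": 0, "fingers": 0.2},
  {"dx": 0, "dy": 3, "dz": 0, "rx": 0, "ry": 0, "rz": 0, "fingers": 0.2},
  {"dx": 0, "dy": 2.5, "dz": 0, "rx": 0, "ry": 0, "rz": 0, "fingers": 0.2},
  {"dx": 0, "dy": 1.5, "dz": 0, "rx": 0, "ry": 0, "rz": 0, "fingers": 0.2},
  {"dx": 0, "dy": 0.8, "dz": 0, "rx": 0, "ry": 0, "rz": 0, "fingers": 0.2},
  {"dx": 0, "dy": 0, "dz": 0, "rx": 0, "ry": 0, "rz": 0, "fingers": 0.2},
  {"dx": 0, "dy": 0, "dz": 0, "rx": 0, "ry": 0, "rz": 0, "fingers": 0.2},
])

```text
time: 18.5
eef_pos: [0.5785, -0.1795, 0.0736]
tcp_rot: [[-0.925, 0.001, 0.381], [-0.381, -0.0, -0.925], [-0.001, -1.0, 0.001]]
wrist_force: [0.2, -0.2, -0.2]
gripper_width: 0.346
```

```bash
python3 - <<'E'
from h import *
im=ctrl.capture("scene")[:,:,::-1]; c=im[90:200,250:390]
cv2.imwrite(f"pics/scene12.png",cv2.resize(c,(700,550),interpolation=cv2.INTER_CUBIC))
print([(np.round(d["xyz"],4).tolist(),round(d["score"],2)) for d in ctrl.place_of("dropper_bottle","scene")])
to([.5776,-.1797,.053])
E
```

```text
[([0.5528, 0.1535, 0.0016], 0.87), ([0.4277, 0.0676, -0.0037], 0.65), ([0.5764, -0.1787, 0.0303], 0.64), ([0.5701, 0.2463, -0.0013], 0.64), ([0.4916, -0.1685, 0.0107], 0.56)]
t 18.6 pos [ 0.5785 -0.1795  0.0736] q [ 23.6  33.5 -16.6 101.1  12.5  47.1 -66.5] w 0.348
R [[-0.925, 0.001, 0.381], [-0.381, -0.0, -0.925], [-0.001, -1.0, 0.001]]
tool cm [ 0.09  2.06 -0.02]
```

View pics/scene12.png

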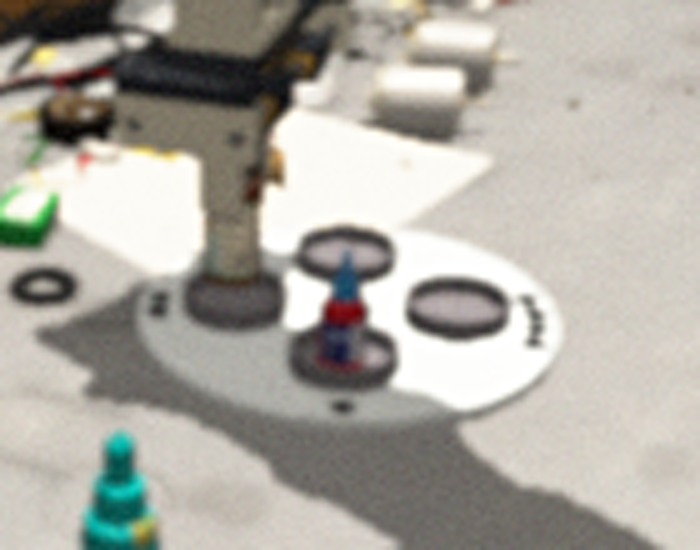

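Call:
send_rows([
  {"dx": 0.1, "dy": 0.8, "dz": 0, "rx": 0, "ry": 0, "rz": 0, "fingers": 0.2},
  {"dx": 0, "dy": 0.8, "dz": 0, "rx": 0, "ry": 0, "rz": 0, "fingers": 0.2},
  {"dx": 0, "dy": 0.4, "dz": 0, "rx": 0, "ry": 0, "rz": 0, "fingers": 0.2},
  {"dx": 0, "dy": 0, "dz": 0, "rx": 0, "ry": 0, "rz": 0, "fingers": 0.2},
  {"dx": 0, "dy": 0, "dz": 0, "rx": 0, "ry": 0, "rz": 0, "fingers": 0.2},
])

```text
time: 19.23
eef_pos: [0.5769, -0.1794, 0.0529]
tcp_rot: [[-0.925, -0.0, 0.381], [-0.381, 0.0, -0.925], [0.0, -1.0, -0.0]]
wrist_force: [-2.2, 1.9, 5.3]
gripper_width: 0.346
```

Contact at the expected height, so I release.

Call:
send_rows([
  {"dx": 0, "dy": 0, "dz": 0, "rx": 0, "ry": 0, "rz": 0, "fingers": 0.42},
  {"dx": 0, "dy": 0, "dz": 0, "rx": 0, "ry": 0, "rz": 0, "fingers": 0.5},
  {"dx": 0, "dy": 0, "dz": 0, "rx": 0, "ry": 0, "rz": 0, "fingers": 0.6},
  {"dx": 0, "dy": 0, "dz": 0, "rx": 0, "ry": 0, "rz": 0, "fingers": 0.7},
  {"dx": 0, "dy": 0, "dz": 0, "rx": 0, "ry": 0, "rz": 0, "fingers": 0.7},
  {"dx": 0, "dy": 0, "dz": 0, "rx": 0, "ry": 0, "rz": 0, "fingers": 0.7},
])

```text
time: 19.98
eef_pos: [0.577, -0.1799, 0.0527]
tcp_rot: [[-0.925, 0.0, 0.381], [-0.381, -0.0, -0.925], [0.0, -1.0, 0.0]]
wrist_force: [-0.2, 0.2, -0.2]
gripper_width: 0.702
```

```bash
python3 - <<'E'
from h import *
im=ctrl.capture("scene")[:,:,::-1]; c=im[90:200,250:390]
cv2.imwrite(f"pics/scene13.png",cv2.resize(c,(700,550),interpolation=cv2.INTER_CUBIC))
print([(np.round(d["xyz"],4).tolist(),round(d["score"],2)) for d in ctrl.place_of("dropper_bottle","scene")])
to([.5776,-.1797,.053])
E
```

```text
[([0.4253, 0.0674, -0.0043], 0.88), ([0.5692, 0.2483, -0.0007], 0.77), ([0.5542, 0.1515, 0.0007], 0.68), ([0.578, -0.1808, 0.0111], 0.52), ([0.4924, -0.163, 0.0087], 0.35)]
t 20.075 pos [ 0.577  -0.1798  0.0527] q [ 23.4  34.9 -16.2 102.1  13.1  44.8 -67. ] w 0.701
R [[-0.925, 0.0, 0.381], [-0.381, -0.0, -0.925], [0.0, -1.0, 0.0]]
tool cm [-0.06 -0.03  0.01]
```

View pics/scene13.png

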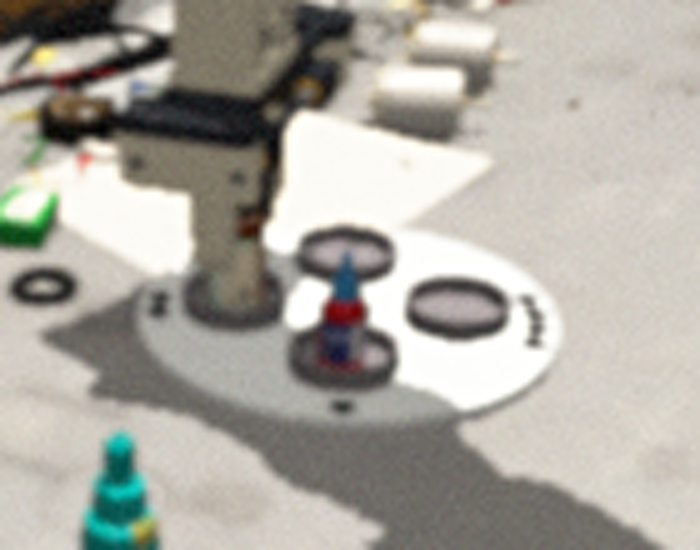

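The dropper stands in cup 2 with the fingers off it. Lifting straight up.

Call:
send_rows([
  {"dx": 0, "dy": -1.5, "dz": 0, "rx": 0, "ry": 0, "rz": 0, "fingers": 0.7},
  {"dx": 0, "dy": -2.5, "dz": 0, "rx": 0, "ry": 0, "rz": 0, "fingers": 0.7},
  {"dx": 0, "dy": -3, "dz": 0, "rx": 0, "ry": 0, "rz": 0, "fingers": 0.7},
  {"dx": 0, "dy": -3, "dz": 0, "rx": 0, "ry": 0, "rz": 0, "fingers": 0.7},
  {"dx": 0, "dy": -3, "dz": 0, "rx": 0, "ry": 0, "rz": 0, "fingers": 0.7},
  {"dx": 0, "dy": -2.5, "dz": 0, "rx": 0, "ry": 0, "rz": 0, "fingers": 0.7},
  {"dx": 0, "dy": -1, "dz": 0, "rx": 0, "ry": 0, "rz": 0, "fingers": 0.7},
  {"dx": 0, "dy": 0, "dz": 0, "rx": 0, "ry": 0, "rz": 0, "fingers": 0.7},
])

```text
time: 21.08
eef_pos: [0.5772, -0.1798, 0.2184]
tcp_rot: [[-0.925, 0.001, 0.381], [-0.381, -0.0, -0.925], [-0.001, -1.0, 0.001]]
wrist_force: [0.6, -1.0, -0.2]
gripper_width: 0.697
```

```bash
python3 - <<'E'
from h import *
im=ctrl.capture("scene")[:,:,::-1]; c=im[90:200,250:390]
cv2.imwrite(f"pics/scene14.png",cv2.resize(c,(700,550),interpolation=cv2.INTER_CUBIC))
for t in("dropper_bottle","threadlock_bottle","slot_1"):print([(np.round(d["xyz"],4).tolist(),round(d["score"],2)) for d in ctrl.place_of(t,"scene")])
o=ctrl.get_obs();print(o["time"],o["eef_pos"],o["wrist_force"])
E
```

```text
[([0.4283, 0.0671, -0.0008], 0.89), ([0.5543, 0.1515, 0.003], 0.74), ([0.5673, 0.2486, -0.0014], 0.73)]
[([0.4892, -0.1695, 0.0104], 0.44)]
[([0.579, -0.1841, 0.0091], 0.65), ([0.4889, -0.1686, 0.0117], 0.63)]
21.275 [ 0.57636373 -0.17972427  0.21659121] [ 0.79550144  0.93604173 -0.01925675]
```

View pics/scene14.png

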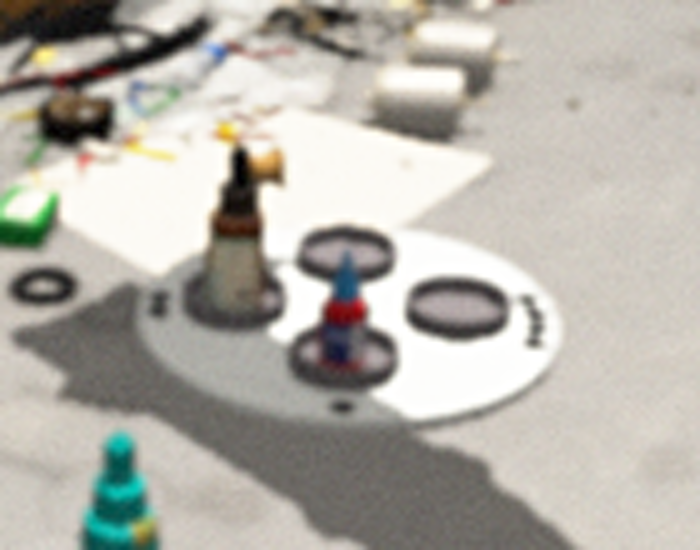

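Both bottles stand upright in their cups: dropper at crop (237,235), red at (343,320). Handing in.

```bash
python3 -c "
from workcell import ctrl
print(ctrl.close_job())"
```

```text
the job is handed in; nothing more can be done
None
```

I placed the red threadlock bottle in the one-dot cup, then the brown dropper bottle in the two-dot cup, and handed the job in at about 21 s. No verdict was reported.

**Last picture:** it shows both bottles upright in their cups, the other two cups empty, and the gripper about 17 cm clear above.

**Red bottle:** the last network reading puts its foot within about 2 mm of the one-dot cup's centre, 1–2 mm below the floor height, which is within its error.

**Dropper bottle:** after I opened the fingers, the network put its foot about 1 mm from the two-dot cup's centre, at floor height. In the final picture the network did not report the dropper at all, so its last check rests on the image by eye.

**Readings that disagreed:**
- The gripper measured about 32 mm on the dropper instead of the listed 34 mm, but the bottle did not slip.
- Two network reports gave a second "dropper" at the red bottle's position with low scores, which I took as false.

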